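Set the measuring slide for a reading

ROBOT

A 6-joint arm with a two-finger parallel gripper is mounted at the origin on a cart in front of the work surface, level with it; the furniture and walls round the work are solid. World frame = base frame: x ahead of the robot, y to its left, z up, the work surface at z = 0. Lengths are in m, angles in rad, forces in N, time in s.
With the tool pointing down it reaches from about 0.425 to 1.125 m from the base axis. Payload 14.9 kg.
Tool frame: the origin (TCP) lies where the fingers leave the gripper's body, on its centre line; the fingertips stand 78 mm ahead of it and the grasp point (between the pads) lies 60 mm ahead of it; z points along the fingers, y is the line along which they close (so a half turn about z gives the same grasp; the last joint's range is limited). The gripper opens to 91 mm and grips with 3 to 60 N. Pads are 32 mm wide; open, the fingers measure 118 mm over their backs; the gripper's body (76 mm by 178 mm) begins 60 mm behind the grasp point.
Start: joints at [1.288, 0.379, 1.734, -0, 1.028, -0.033], TCP at [0.173, 0.678, 0.292] pointing down, gripper open.
Joint ranges: [-2.77, 2.77], [-0.74, 2.19], [0, 2.66], [-1.06, 4.2], [0.31, 2.87], [-3.08, 3.08]. Speed limits (rad/s): [1.89, 1.89, 2.39, 3.14, 3.14, 3.14].

INTERFACE

Orientations are given as a rotation vector (axis times angle).
In Python, from workcell import manip, imaging gives the robot as it stands.
- The arm moves only by the tool move_arm, never from a script. Its argument "increments" is text: rows parted by semicolons, each of 7 numbers parted by spaces: the shift along the tool's x, y, z in mm, then the turn, a rotation vector about the tool's x, y, z in rad, then the opening, from 0 (shut) to 1 (fully open). In form: x y z rx ry rz fingers; .... A call has 1 to 12 rows; each row is the pose to reach, as a shift and turn from the pose commanded when the call began, along the tool's axes at that moment; what a row does not reach only later rows make up. A row lasts 1/12 s, in which the tool goes at most 41.7 mm and 7.16 degrees, less where a joint would pass 70% of its speed; a pose out of reach is approached as far as the arm can. A call with a gripper value outside its range is refused whole. The fingers move at their own pace and stop on an object; the grip force is fixed at half the most. Time passes only in rows, so rows that repeat a pose let the fingers close. It gives the time, the measured TCP pose, the force, the opening and the grip force at its end, in the units of the state.
- manip.get_state(): the state, without advancing time (a new reading comes with each control period).
- imaging.capture(name): name is "scene" or "top" or "wrist"; returns (picture, depth): 400x640x3 uint8, red, green, blue; 400x640 float32, m along the optical axis (not along the pixel's ray), 0 where there is no reading.
- imaging.camera_params(name): a dict with "fx", "fy", "cx", "cy" (pixels), "R" (3x3) and "t" (3): a world point X has camera coordinates R X + t; the wrist camera has in their place "T_tool_cam" (4x4, takes a point from camera to tool coordinates, whose origin is the TCP and whose axes are the flange's). Camera axes: x right, y down, z forward; pixel columns grow to the right and rows downward; lengths in m; the calibration is good to about 2 mm. The wrist camera is an equidistant fisheye: a pixel r from the principal point sees the ray r / f radians off the axis. A picture is of the moment at which its call begins: read the wrist's pose just before it. camera_params takes no time and is no camera call.
- manip.close_job(): hands the job in; it is judged then, once.
The state is a dict: "time_s": time; "q": joint angles; "dq": joint speeds; "effort": joint torques, N m; "tool_pos": TCP position; "orientation": TCP orientation; "ft_force": force on the tool from outside, world axes, zero at the start; "wrist_torque": the same for the moment, N m; "gripper_width": opening from 0.0 (shut) to 1.0 (fully open); "grip_force": force on a finger pad.
Only numpy, scipy, OpenCV 4.12 (cv2) and the standard library are available. Lean on these libraries where they do the work, as an engineer would, in place of code of your own. Each camera call takes 0.05 s, during which the arm holds its last target. There are 200 camera calls.

TASK

Lay the steel straightedge flat on the bench, flush against the near long edge of the aluminium slide rail and about at the rail's middle, and let go of it while the carriage is still parked. Then take the carriage by its black grip block and slide it along the rail until its ball clicks into the notch of the red clip, without running past the notch. Finish holding the carriage still in the notch with the fingers closed on its grip, leaving the straightedge flush and the things standing around undisturbed.

Things in the scene. Friction and masses are not known exactly. Their poses are not given: they have to be found in the camera images.
- slide_rail: fixed aluminium rail, 50 mm wide (its x) x 360 mm long (its y) x 16 mm high; origin at the centre of its underside. Its near long face, 25 mm from the origin toward its -x, is the flat upright edge for the straightedge. An end stop 28 mm high stands at each end. The carriage travels toward its +y (the robot's left).
- carriage (a joint): how far the carriage has slid along the rail toward the rail's +y, in m: 0 at the right-hand end (plunger 135 mm to the rail's -y of its origin), at most 0.26. It starts parked between 0 and 0.03. It slides stiffly, with about 2 N of friction.
- carriage_grip (a point): middle of the upright black grip block on the carriage, 47 mm above the bench; block 18 mm (rail x) x 22 mm (rail y), from 28 to 64 mm above the bench, on a grey plate 48 x 50 mm. Axes are the rail's. A brass barrel (top at 36 mm) stands 38 mm behind it (rail +x); a small red pointer, 20 mm above the bench, sticks out 4.5 mm beyond the rail's near edge.
- plunger (a point): lowest point of the sprung steel ball (10 mm diameter) under the carriage's brass barrel, 38 mm from the grip toward the rail's +x and at the same place along the rail, 9 mm above the bench with the ball out. It moves with the carriage; the ball is seated when this point is at the notch along the rail.
- detent_clip: fixed red clip behind the rail, 24 mm (x) x 46 mm (y), top 12 mm high; origin on the bench below the notch's middle, axes the rail's; -30 to +40 mm along the rail's y from its origin. Notch 8 mm wide; each side: flat top 4 to 10 mm from its middle, ramp down 4 mm from 10 to 22 mm. Ramp adds 2 to 3 N to friction; then the ball drops in, drawing the carriage on; pushing on out takes 6 to 12 N more.
- straightedge: loose steel straightedge, 30 mm wide (its x) x 160 mm long (its y) x 6 mm thick, 0.13 to 0.23 kg, graduated along both long edges; origin at the centre of its underside. In its middle a black grip block 16 mm (x) x 26 mm (y), from 6 to 46 mm above the bench. Flush, its origin is 40 mm to the near side of the rail's middle line. Either long edge may go against the rail.
- vial_0: small glass sample vial with a black screw cap, 19 mm across, 52 mm tall; a bystander, leave it alone; origin at the centre of its underside
- vial_2: small glass sample vial with a red screw cap, 19 mm across, 52 mm tall; a bystander, leave it alone; origin at the centre of its underside
- petri_a: flat round culture dish, 66 mm across, 14 mm tall; a bystander, leave it alone; origin at the centre of its underside
- beaker_50: small clear beaker, 45 mm across, 55 mm tall; a bystander, leave it alone; origin at the centre of its underside
- tally_counter: round light-grey hand counter lying on its back, 56x51x23 mm; a bystander, leave it alone; origin at the centre of its underside
- tip_box_1: box with green tray and clear lid, 72x72x48 mm; a bystander, leave it alone; origin at the centre of its underside

How it is judged:
On the way:
1. the straightedge lies flush against the near edge of the rail, about at its middle, and is let go, the carriage still parked (x of straightedge in the frame of slide_rail between -0.043 and -0.0375 m and y of straightedge in the frame of slide_rail between -0.035 and 0.035 m and angle between the y axis of straightedge and the y axis of slide_rail, either way round below 0.03 rad and angle between straightedge's own z axis and vertical below 0.05 rad and height (world z) of straightedge below 0.003 m and contact force between the fingers and straightedge below 0.1 N and linear speed of straightedge below 0.02 m/s and value of joint carriage below 0.045 m), for 0.2 s.
At the end, for the whole second after the job is handed in: Carriage still, plunger within 2.5 mm of the notch, fingers pressing on it with over 1 N; straightedge flat on the bench, not touched by the fingers, within 3 mm of the rail's near edge, parallel within 0.03 rad, its middle within 35 mm of the rail's middle (x of straightedge in the frame of slide_rail between -0.043 and -0.0375 m and y of straightedge in the frame of slide_rail between -0.035 and 0.035 m and angle between the y axis of straightedge and the y axis of slide_rail, either way round below 0.03 rad and angle between straightedge's own z axis and vertical below 0.05 rad and height (world z) of straightedge below 0.003 m and contact force between the fingers and straightedge below 0.1 N and y of plunger in the frame of detent_clip between -0.0025 and 0.0025 m and contact force between the fingers and carriage above 1 N and velocity of joint carriage between -0.01 and 0.01 m/s); the arm keeps its last pose, push and grip.
It fails at once if the carriage is run past the notch by more than 10 mm (y of plunger in the frame of detent_clip above 0.01 m).
It fails at once if a bystander is moved by more than 25 mm (distance of any of vial_0, vial_2, petri_a, beaker_50, tally_counter, tip_box_1 from where it was at the start of the episode above 0.025 m).
It fails at once if a vial or the beaker is tipped over (angle between any of vial_0, vial_2, beaker_50's own z axis and vertical above 0.6 rad).
It also fails if it takes over 64 s, if anything falls off the work surface, if the arm or the gripper's body presses on something with over 40 N, if the wrist force passes 120 N, or if a joint passes its speed limit or range.

## Working session

There is one attempt and no reset: what is moved stays moved. The work goes in short steps, Python scripts to look and compute and a tool call to move; the robot and the scene stay as the last step left them, time stands still between calls to the robot, and variables do not carry over. Pictures are saved under pics/ and viewed, at most 10 in all, crops included, and the job is handed in when it is done.

Besides the shell and the picture viewer there is one more tool, called by a JSON object that holds its "method" and its "body". move_arm: Moves the arm, as the interface text tells. Its arguments: {"type":"object","properties":{"increments":{"type":"string"}},"required":["increments"]}

```bash
mkdir -p pics; cat > h.py <<'E'
import numpy as np, cv2
from scipy.spatial.transform import Rotation as Ro
from workcell import manip, imaging
def cloud(name):
    im,d=imaging.capture(name); p=imaging.camera_params(name)
    v,u=np.mgrid[0:400,0:640]
    c=np.stack([(u-p['cx'])/p['fx']*d,(v-p['cy'])/p['fy']*d,d],-1)
    X=(c-np.array(p['t']))@np.array(p['R'])
    X[d==0]=np.nan
    return im,X
def st():
    s=manip.get_state(); print({k:np.round(s[k],4).tolist() for k in('time_s','q','tool_pos','orientation','ft_force','gripper_width','grip_force')}); return s
E
python3 - <<'E'
from h import *
st()
for n in('top','scene'):
    im,X=cloud(n); cv2.imwrite(f'pics/{n}0.png',im[...,::-1]); np.save(n+'0.npy',X)
E
```

```text
{'time_s': 0.0, 'q': [1.2877, 0.3794, 1.7348, 0.0, 1.0285, -0.0333], 'tool_pos': [0.173, 0.678, 0.2916], 'orientation': [-0.3914, -3.1169, 0.0017], 'ft_force': [0.5384, -0.2298, -0.7661], 'gripper_width': 1.0, 'grip_force': 0.0}
```

View pics/top0.png

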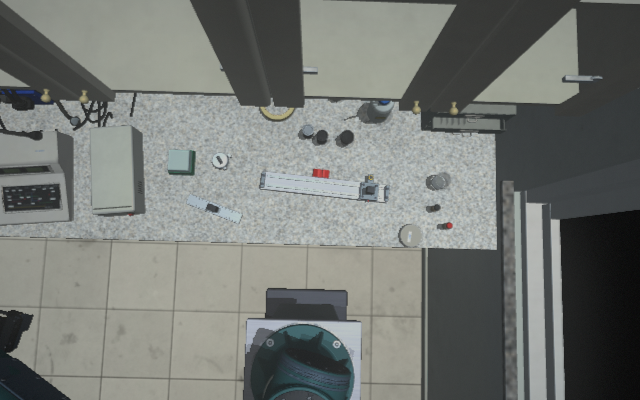

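View pics/scene0.png

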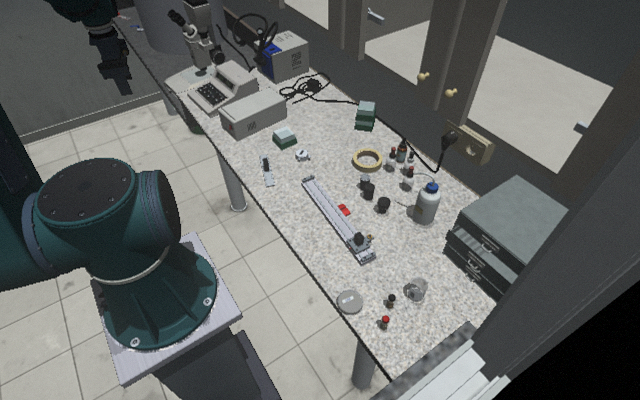

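Top view (image up = +x, right = −y): the straightedge is at about (213,208), with ends at (187,199) and (241,219). The rail runs from (262,180) to (388,194), the carriage is at (370,190) and the red clip at (321,173). The counter and tip box are at (221,160) and (181,161).

```bash
python3 - <<'E'
from h import *
X=np.load('top0.npy'); im=cv2.imread('pics/top0.png')
print(imaging.camera_params('top'))
for u,v in [(213,208),(192,201),(236,217),(262,180),(300,184),(340,189),(388,194),(370,190),(321,173),(370,178),(221,160),(181,161)]:
    print(u,v,np.round(np.nanmedian(X[v-1:v+2,u-1:u+2].reshape(-1,3),0),3))
big=cv2.resize(im[140:240,160:420],None,fx=3,fy=3,interpolation=cv2.INTER_CUBIC)
# red clip
hsv=cv2.cvtColor(im,cv2.COLOR_BGR2HSV)
m=((hsv[...,0]<8)|(hsv[...,0]>172))&(hsv[...,1]>150)
m[:, :300]=0;m[:,345:]=0;m[:150]=0;m[200:]=0
v,u=np.nonzero(m);print('clip px',u.min(),u.max(),v.min(),v.max(),np.nanmean(X[m],0))
# straightedge: points z 3..60mm in region
s=X[190:226,180:250];ok=(s[...,2]>.003)&(s[...,2]<.06);P=s[ok][:,:2].astype(np.float32)
print('se',len(P),cv2.minAreaRect(P))
s=X[165:210,255:395];ok=(s[...,2]>.010)&(s[...,2]<.035);P=s[ok][:,:2].astype(np.float32)
print('rail',len(P),cv2.minAreaRect(P))
print('bench z',np.nanmedian(X[220:235,270:380,2]))
print(imaging.camera_params('wrist'))
E
```

```text
{'fx': 486.10633398002335, 'fy': 486.10633398002335, 'cx': 319.26160092804696, 'cy': 194.33484590341712, 'R': array([[ 0.02668447, -0.99946504,  0.01890934],
       [-0.99315655, -0.0286581 , -0.11322009],
       [ 0.11370142, -0.01575872, -0.99338998]]), 't': array([-0.04924488,  0.49478331,  1.3243738 ])}
213 208 [0.448 0.254 0.044]
192 201 [0.47  0.323 0.004]
236 217 [0.428 0.196 0.002]
262 180 [0.531 0.125 0.027]
300 184 [0.526 0.019 0.014]
340 189 [ 0.514 -0.094  0.016]
388 194 [ 0.503 -0.228  0.024]
370 190 [ 0.508 -0.173  0.063]
321 173 [ 0.559 -0.039  0.005]
370 178 [ 0.545 -0.176  0.033]
221 160 [0.586 0.243 0.021]
181 161 [0.576 0.349 0.045]
clip px 313 328 169 176 [ 0.55998847 -0.03741842  0.00913596]
se 586 ((0.4531673789024353, 0.25742167234420776), (0.0990082174539566, 0.1941058337688446), 1.635693073272705)
rail 2251 ((0.52641761302948, -0.04999496042728424), (0.361165314912796, 0.08714967221021652), 89.41158294677734)
bench z -0.0010548952191077223
{'fx': 309.70691628693146, 'fy': 309.70691628693146, 'cx': 324.4756597073991, 'cy': 199.05296892038697, 'T_tool_cam': array([[-2.07519244e-04, -9.55088668e-01, -2.96320087e-01,
         8.33064189e-02],
       [ 9.99999961e-01, -1.42746350e-04, -2.40226087e-04,
         4.50051673e-04],
       [ 1.87138603e-04, -2.96320125e-01,  9.55088660e-01,
        -9.28922786e-02],
       [ 0.00000000e+00,  0.00000000e+00,  0.00000000e+00,
         1.00000000e+00]])}
```

```bash
cat >> h.py <<'E'
def go(p,th):
    "shift (mm) and turn in tool axes to TCP position p, tool y at yaw th from world y"
    s=st(); R=Ro.from_rotvec(s['orientation'])
    T=Ro.from_matrix(np.array([[-np.cos(th),-np.sin(th),0],[-np.sin(th),np.cos(th),0],[0,0,-1]]))
    print('GO',np.round(1000*R.inv().apply(np.array(p)-s['tool_pos']),1),np.round((R.inv()*T).as_rotvec(),4))
def wcloud(png=None):
    s=manip.get_state(); im,d=imaging.capture('wrist'); p=imaging.camera_params('wrist')
    v,u=np.mgrid[0:400,0:640]; a=(u-p['cx'])/p['fx']; b=(v-p['cy'])/p['fy']; r=np.hypot(a,b)+1e-9
    k=np.tan(np.minimum(r,1.45))/r*d
    c=np.stack([a*k,b*k,d],-1); T=np.array(p['T_tool_cam'])
    X=(c@T[:3,:3].T+T[:3,3])@Ro.from_rotvec(s['orientation']).as_matrix().T+s['tool_pos']
    X[(d==0)|(r>1.3)]=np.nan
    if png: cv2.imwrite(png,im[...,::-1])
    return im,X
E
python3 -c "
from h import *
go([.45,.255,.23],-.32)"
```

```text
{'time_s': 0.1, 'q': [1.2877, 0.3794, 1.7347, -0.0, 1.0285, -0.0333], 'tool_pos': [0.173, 0.678, 0.2916], 'orientation': [-0.3913, -3.117, 0.0016], 'ft_force': [-0.6352, -0.1601, 0.1037], 'gripper_width': 1.0002, 'grip_force': 0.0}
GO [-373.  -341.3   62. ] [-0.001   0.      0.0702]
```

{"method": "move_arm", "body": {"increments": "-31 -28 5 0 0 0.006 1;-62 -57 10 0 0 0.012 1;-93 -85 15 0 0 0.018 1;-124 -114 20 0 0 0.024 1;-155 -142 26 0 0 0.03 1;-186 -170 31 0 0 0.035 1;-217 -199 36 0 0 0.04 1;-248 -227 41 0 0 0.046 1;-280 -256 47 0 0 0.052 1;-311 -284 52 0 0 0.058 1;-342 -313 57 0 0 0.064 1;-373 -341 62 0 0 0.07 1"}}

```text
time_s: 1.1
tool_pos: [0.4457, 0.2613, 0.2311]
orientation: [-0.5, -3.101, 0.0]
ft_force: [1.2, 0.6, -0.3]
gripper_width: 0.998
grip_force: 0.0
```

{"method": "move_arm", "body": {"increments": "0 0 0 0 0 0 1;0 0 0 0 0 0 1;0 0 0 0 0 0 1"}}

```text
time_s: 1.35
tool_pos: [0.445, 0.2633, 0.2312]
orientation: [-0.501, -3.101, 0.0]
ft_force: [-0.9, 0.6, -1.1]
gripper_width: 0.999
grip_force: 0.0
```

```bash
python3 - <<'E'
from h import *
st()
im,X=wcloud('pics/w1.png'); np.save('w1.npy',X)
E
```

```text
{'time_s': 1.35, 'q': [0.4892, 0.1808, 2.1311, 0.0001, 0.83, -0.7611], 'tool_pos': [0.445, 0.2633, 0.2312], 'orientation': [-0.5012, -3.101, 0.0002], 'ft_force': [-0.929, 0.5938, -1.0841], 'gripper_width': 0.9989, 'grip_force': 0.0}
```

View pics/w1.png

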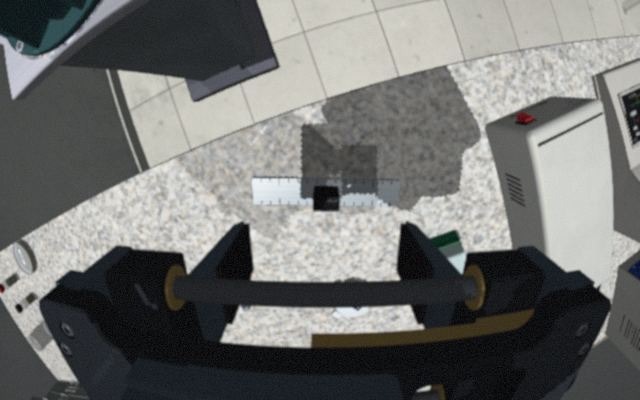

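Wrist view: the straightedge runs across (252–400, 178–207) with its block at (326,198), almost parallel to the closing line. I'll measure it from the wrist depth.

```bash
cat >> h.py <<'E'
def rect(P):
    c,(w,h),a=cv2.minAreaRect(P[:,:2].astype(np.float32)); b=cv2.boxPoints((c,(w,h),a))
    e=b[1]-b[0] if np.linalg.norm(b[1]-b[0])>np.linalg.norm(b[2]-b[1]) else b[2]-b[1]
    if e[1]<0:e=-e
    return np.round(c,4),np.round(sorted([w,h]),4),round(float(np.arctan2(-e[0],e[1])),4)
E
python3 - <<'E'
from h import *
X=np.load('w1.npy'); s=X[165:220,235:415]
print('bench',np.nanmedian(X[215:225,260:380,2]))
z=s[...,2]; im=cv2.imread('pics/w1.png')[165:220,235:415]
top=s[(z>.038)&(z<.055)]; print('block top',len(top),np.median(top[:,2]),rect(top))
bl=s[(z>.0035)&(z<.009)]; print('blade',len(bl),rect(bl))
g=cv2.cvtColor(im,cv2.COLOR_BGR2HSV)
m=((z>.0035)&(z<.009)).astype(np.uint8); m=cv2.morphologyEx(m,cv2.MORPH_OPEN,np.ones((3,3)))
print('blade open',rect(s[m>0])); print(np.nanpercentile(s[m>0],[2,50,98],axis=0))
E
```

```text
bench 0.0005371321764464365
block top 506 0.0461574262675081 (array([0.4521, 0.2629]), array([0.0169, 0.0248]), -0.3201)
blade 3447 (array([0.4524, 0.2625]), array([0.0313, 0.1604]), -0.3384)
blade open (array([0.4524, 0.2625]), array([0.0313, 0.1604]), -0.3384)
[[0.41916326 0.18958414 0.00486276]
 [0.45016649 0.26532288 0.00647114]
 [0.4859049  0.33534675 0.00791077]]
```

```bash
python3 -c "
from h import *
go([.4523,.2627,.099],-.338)"
```

```text
{'time_s': 1.4, 'q': [0.4904, 0.1807, 2.131, 0.0002, 0.83, -0.7612], 'tool_pos': [0.4447, 0.2639, 0.2313], 'orientation': [-0.4994, -3.1015, -0.0], 'ft_force': [-0.6642, 0.6462, -0.2372], 'gripper_width': 0.9963, 'grip_force': 0.0}
GO [ -7.6   1.3 132.3] [-0.     -0.0002  0.0187]
```

{"method": "move_arm", "body": {"increments": "-7 1 20 0 0 0.019 1;-7 1 45 0 0 0.019 1;-7 1 70 0 0 0.019 0.8;-7 1 95 0 0 0.019 0.7;-7 1 115 0 0 0.019 0.6;-7 1 128 0 0 0.019 0.6;-7 1 132 0 0 0.019 0.6;-7 1 132 0 0 0.019 0.6"}}

```text
time_s: 2.07
tool_pos: [0.4512, 0.2628, 0.0986]
orientation: [-0.527, -3.096, 0.002]
ft_force: [-0.2, 0.1, 0.0]
gripper_width: 0.61
grip_force: 0.0
```

{"method": "move_arm", "body": {"increments": "0 0 0 0 0 0 0.4;0 0 0 0 0 0 0.2;0 0 0 0 0 0 0;0 0 0 0 0 0 0;0 0 0 0 0 0 0;0 0 0 0 0 0 0;0 0 0 0 0 0 0;0 0 0 0 0 0 0"}}

```text
time_s: 2.73
tool_pos: [0.4524, 0.2622, 0.1]
orientation: [0.53, 3.096, 0.001]
ft_force: [-2.1, 1.0, 8.3]
gripper_width: 0.288
grip_force: 30.0
```

```bash
python3 -c "
from h import *
go([.4523,.2627,.24],-.338)
go([.56,-.06,.25],-.08)"
```

```text
{'time_s': 2.7333, 'q': [0.4806, 0.427, 2.1387, 0.0001, 0.5752, -0.7513], 'tool_pos': [0.4524, 0.2622, 0.1], 'orientation': [0.5299, 3.096, 0.0008], 'ft_force': [-2.0556, 0.9924, 8.3323], 'gripper_width': 0.2879, 'grip_force': 30.0018}
GO [   0.2    0.5 -140. ] [ 0.0006  0.0005 -0.001 ]
{'time_s': 2.7333, 'q': [0.4806, 0.427, 2.1387, 0.0001, 0.5752, -0.7513], 'tool_pos': [0.4524, 0.2622, 0.1], 'orientation': [0.5299, 3.096, 0.0008], 'ft_force': [-2.0556, 0.9924, 8.3323], 'gripper_width': 0.2879, 'grip_force': 30.0018}
GO [-208.7 -268.  -150.1] [ 0.0005  0.0005 -0.259 ]
```

{"method": "move_arm", "body": {"increments": "0 0 -10 0 0 0 0;0 0 -30 0 0 0 0;0 0 -65 0 0 0 0;-5 -5 -105 0 0 0 0;-25 -30 -140 0 0 -0.03 0;-50 -60 -150 0 0 -0.06 0;-75 -94 -150 0 0 -0.09 0;-100 -126 -150 0 0 -0.12 0;-125 -158 -150 0 0 -0.15 0;-150 -190 -150 0 0 -0.18 0;-175 -222 -150 0 0 -0.22 0;-195 -250 -150 0 0 -0.25 0"}}

```text
time_s: 3.73
tool_pos: [0.5533, -0.0412, 0.2502]
orientation: [0.137, 3.138, -0.0]
ft_force: [0.9, 0.9, -1.6]
gripper_width: 0.282
grip_force: 30.0
```

{"method": "move_arm", "body": {"increments": "-8 -10 0 0 0 -0.01 0;-14 -18 0 0 0 -0.01 0;-14 -18 0 0 0 -0.01 0;-14 -18 0 0 0 -0.01 0;-14 -18 0 0 0 -0.01 0"}}

```text
time_s: 4.15
tool_pos: [0.5648, -0.0568, 0.2494]
orientation: [-0.123, -3.139, -0.0]
ft_force: [0.3, 1.1, -1.7]
gripper_width: 0.28
grip_force: 30.0
```

```bash
python3 - <<'E'
from h import *
st()
im,X=wcloud('pics/w2.png'); np.save('w2.npy',X)
E
```

```text
{'time_s': 4.15, 'q': [-0.1413, 0.2309, 2.0256, 0.0002, 0.8855, -1.6338], 'tool_pos': [0.5648, -0.0568, 0.2494], 'orientation': [-0.123, -3.1387, -0.0003], 'ft_force': [0.3461, 1.1162, -1.6731], 'gripper_width': 0.2797, 'grip_force': 29.9999}
```

View pics/w2.png

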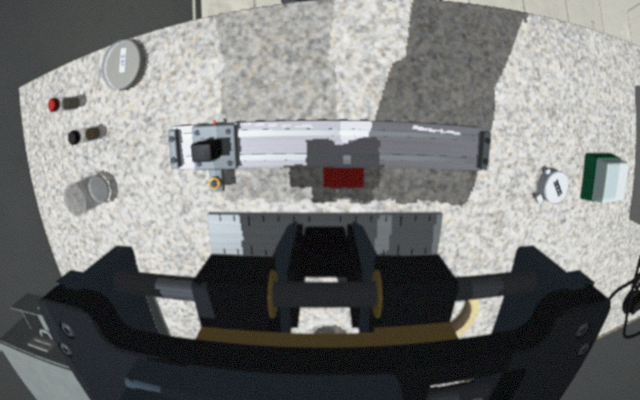

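Wrist view: the rail spans (170–490, 122–170), its near edge on the upper side at row ~122. The grip block is at (207,150) with the barrel at (214,183), the red clip at (323–365, 168–187), and the held blade at (207–442, 212+). Next I'll measure them and zoom in on the clip.

```bash
python3 - <<'E'
from h import *
X=np.load('w2.npy'); im=cv2.imread('pics/w2.png'); z=X[...,2]
print('bench',np.nanmedian(z[95:110,250:420]))
V,U=np.mgrid[0:400,0:640]
box=lambda u0,u1,v0,v1:(U>=u0)&(U<u1)&(V>=v0)&(V<v1)
P=X[box(160,500,112,178)&(z>.009)&(z<.022)]; print('rail all',rect(P))
th=-.08
for _ in range(3):
    ex=np.array([np.cos(th),np.sin(th)]);ey=np.array([-np.sin(th),np.cos(th)])
    a=P[:,:2]@ex;b=P[:,:2]@ey
    # near edge by bins, avoiding carriage
    B=np.arange(-.10,.11,.01); pts=[];far=[]
    for b0 in B:
        k=(b>=b0)&(b<b0+.01)
        if k.sum()>30: pts.append((b0+.005,np.percentile(a[k],2)));far.append((b0+.005,np.percentile(a[k],98)))
    pts=np.array(pts);far=np.array(far);f=np.polyfit(*pts.T,1);g=np.polyfit(*far.T,1); th-= (f[0])
print('th',th,'near a',f,'resid',np.round(1e3*(pts[:,1]-np.polyval(f,pts[:,0])),1),'far',g)
E=X[box(160,500,105,180)&(z>.020)&(z<.035)]; bb=E[:,:2]@ey
print('stops b range',np.percentile(bb,[.5,99.5]))
G=X[box(180,235,130,170)&(z>.058)&(z<.072)];print('grip',len(G),rect(G),np.median(G[:,2]),(rect(G)[0]@ex,rect(G)[0]@ey))
Ba=X[box(203,226,172,192)&(z>.028)&(z<.045)];m=(Ba[:,:2].min(0)+Ba[:,:2].max(0))/2;print('barrel',len(Ba),m,m@ex,m@ey)
hs=cv2.cvtColor(im,cv2.COLOR_BGR2HSV);r=box(310,380,160,195)&((hs[...,0]<8)|(hs[...,0]>172))&(hs[...,1]>120)
C=X[r&(z>.003)];cb=C[:,:2]@ey;ca=C[:,:2]@ex;print('clip a',np.percentile(ca,[1,99]),'b',np.percentile(cb,[1,99]))
for b0 in np.arange(cb.min(),cb.max(),.003):
    k=(cb>=b0)&(cb<b0+.003)&(ca>np.median(ca)-.006)&(ca<np.median(ca)+.006)
    print(round(b0+.0015,4),k.sum(),np.round(np.median(C[k,2]),4),end=' | ')
S=X[box(200,450,205,260)&(z>.13)&(z<.20)];print('\nblade',len(S),np.percentile(S[:,2],[5,50,95]),rect(S),np.percentile(S[:,:2]@ey,[.5,99.5]),'near', np.percentile(S[:,:2]@ex,1))
cv2.imwrite('pics/w2c.png',cv2.resize(im[110:230,170:500],None,fx=2.4,fy=2.4,interpolation=cv2.INTER_CUBIC))
E
```

```text
bench 0.00045307268661495814
rail all (array([ 0.5273, -0.0479]), array([0.065, 0.358]), -0.0938)
th -0.08528854508706343 near a [-3.54909125e-04  5.00193470e-01] resid [-0.  -0.4 -0.4  0.2 -0.3 -0.3 -0.1 -0.   0.   0.9  0.7  0.6  0.3  0.2
  0.  -0.1 -0.5 -0.  -0.  -0.2 -0.5] far [-0.00065461  0.55103636]
stops b range [-0.18059538  0.17654603]
grip 429 (array([ 0.5117, -0.1709]), array([0.0188, 0.0233]), -0.0479) 0.06420347830257211 (np.float64(0.5244431181564485), np.float64(-0.12650342216059357))
barrel 214 [ 0.54888107 -0.17334702] 0.5616972320599485 -0.1257610485892709
clip a [0.55146415 0.5728812 ] b [-0.00860138  0.03437782]
-0.0083 21 0.0086 | -0.0053 33 0.0101 | -0.0023 33 0.0109 | 0.0007 22 0.0111 | 0.0037 31 0.0122 | 0.0067 31 0.0125 | 0.0097 19 0.0069 | 0.0127 30 0.0068 | 0.0157 31 0.0071 | 0.0187 31 0.0125 | 0.0217 28 0.0128 | 0.0247 26 0.0117 | 0.0277 31 0.011 | 0.0307 23 0.0099 | 0.0337 25 0.0089 | 0.0367 0 nan | 
blade 9505 [0.15410823 0.1560785  0.19516239] (array([ 0.5634, -0.0563]), array([0.0322, 0.1603]), -0.0777) [-0.08667154  0.0705431 ] near 0.5507350561495469
  return _methods._mean(a, axis=axis, dtype=dtype,
  ret = ret.dtype.type(ret / rcount)
```

View pics/w2c.png

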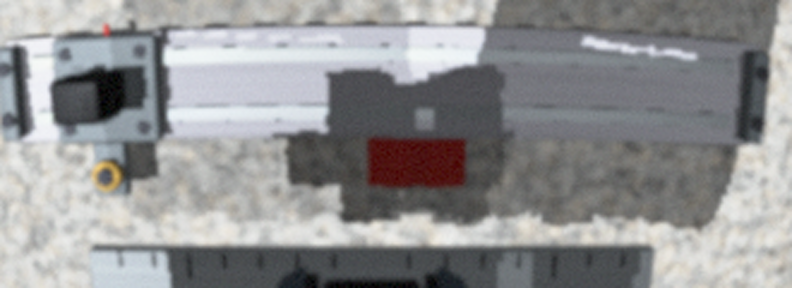

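Clean fits: rail yaw −0.085, near edge a=0.5005, middle b=−0.002, notch b=0.0128, and carriage b=−0.126 (travel about 139 mm). The blade is held straight.

```bash
cat >> h.py <<'E'
TH=-.0853; EX=np.array([np.cos(TH),np.sin(TH)]); EY=np.array([-np.sin(TH),np.cos(TH)])
def goab(a,b,z): go(np.r_[a*EX+b*EY,z],TH); p=np.array(manip.get_state()['tool_pos']); print('ab now',np.round([p[:2]@EX,p[:2]@EY],4))
E
python3 -c "
from h import *
goab(.472,-.002,.102)"
```

```text
{'time_s': 4.2, 'q': [-0.141, 0.2309, 2.0256, 0.0001, 0.8854, -1.634], 'tool_pos': [0.5648, -0.0566, 0.2493], 'orientation': [-0.1223, -3.1388, -0.0002], 'ft_force': [0.1542, 0.9291, -1.4526], 'gripper_width': 0.2821, 'grip_force': 29.9998}
GO [ 95.5   7.  147.4] [ 0.0001 -0.0004  0.0074]
ab now [ 0.5676 -0.0083]
```

{"method": "move_arm", "body": {"increments": "20 2 0 0 0 0.007 0;45 4 0 0 0 0.007 0;70 6 20 0 0 0.007 0;90 7 45 0 0 0.007 0;95 7 70 0 0 0.007 0;95 7 95 0 0 0.007 0;95 7 115 0 0 0.007 0;95 7 130 0 0 0.007 0;95 7 140 0 0 0.007 0;95 7 145 0 0 0.007 0;95 7 147 0 0 0.007 0;95 7 147 0 0 0.007 0"}}

```text
time_s: 5.2
tool_pos: [0.4713, -0.0431, 0.1025]
orientation: [0.134, 3.139, -0.0]
ft_force: [0.6, -0.2, -0.7]
gripper_width: 0.281
grip_force: 30.0
```

```bash
python3 -c "
from h import *
goab(.4855,-.002,.1005)"
```

```text
{'time_s': 5.2, 'q': [-0.1404, 0.367, 2.2346, -0.0, 0.54, -1.6258], 'tool_pos': [0.4713, -0.0431, 0.1025], 'orientation': [0.1341, 3.1386, -0.0], 'ft_force': [0.5546, -0.1529, -0.7099], 'gripper_width': 0.2814, 'grip_force': 29.9998}
GO [-12.3   0.8   2. ] [-0.      0.0001 -0.0001]
ab now [ 0.4732 -0.0028]
```

{"method": "move_arm", "body": {"increments": "-3 0 1 0 0 0 0;-6 0 1.5 0 0 0 0;-8 0 1.5 0 0 0 0;-9 0 1.5 0 0 0 0;-10 0 1.5 0 0 0 0;-10 0 1.5 0 0 0 0;-10 0 1.5 0 0 0 0"}}

```text
time_s: 5.78
tool_pos: [0.4811, -0.0442, 0.1008]
orientation: [-0.135, -3.139, 0.0]
ft_force: [0.1, -0.0, -1.8]
gripper_width: 0.279
grip_force: 30.0
```

{"method": "move_arm", "body": {"increments": "-1 0 0 0 0 0 0;-1 0 0 0 0 0 0;-2 0 0 0 0 0 0;-2 0 0 0 0 0 0;-2 0 0 0 0 0 0"}}

```text
time_s: 6.2
tool_pos: [0.4825, -0.0443, 0.1006]
orientation: [-0.134, -3.137, -0.0]
ft_force: [-4.8, -0.0, 0.2]
gripper_width: 0.281
grip_force: 30.0
```

Contact with the rail: −4.8 N at a≈0.4845. I'll push slightly, lower until it seats, and back off a little before releasing.

{"method": "move_arm", "body": {"increments": "-0.5 0 0.5 0 0 0 0;-0.5 0 1 0 0 0 0;-0.5 0 1.5 0 0 0 0;-0.5 0 1.5 0 0 0 0;-0.5 0 1.5 0 0 0 0"}}

```text
time_s: 6.62
tool_pos: [0.4828, -0.0443, 0.0999]
orientation: [-0.134, -3.136, -0.0]
ft_force: [-15.3, 1.2, 27.8]
gripper_width: 0.279
grip_force: 30.0
```

{"method": "move_arm", "body": {"increments": "0.3 0 -0.8 0 0 0 0;0.3 0 -0.8 0 0 0 0"}}

```text
time_s: 6.78
tool_pos: [0.4826, -0.0442, 0.1001]
orientation: [-0.135, -3.137, -0.0]
ft_force: [-5.3, 0.3, 1.0]
gripper_width: 0.283
grip_force: 30.0
```

{"method": "move_arm", "body": {"increments": "0 0 0 0 0 0 0.32;0 0 0 0 0 0 0.4;0 0 0 0 0 0 0.5;0 0 0 0 0 0 0.5;0 0 0 0 0 0 0.5;0 0 0 0 0 0 0.5"}}

```text
time_s: 7.28
tool_pos: [0.4835, -0.0443, 0.1002]
orientation: [0.135, 3.138, -0.0]
ft_force: [-0.4, 0.3, -0.2]
gripper_width: 0.499
grip_force: 0.0
```

```bash
python3 -c "
from h import *
goab(.5256,-.126,.24)"
```

```text
{'time_s': 7.2833, 'q': [-0.1395, 0.3855, 2.2109, -0.0, 0.5448, -1.6244], 'tool_pos': [0.4835, -0.0443, 0.1002], 'orientation': [0.1348, 3.1384, -0.0001], 'ft_force': [-0.3615, 0.3239, -0.2014], 'gripper_width': 0.4994, 'grip_force': 0.0}
GO [ -40.2 -123.  -139.8] [-0.      0.0003 -0.0005]
ab now [ 0.4855 -0.003 ]
```

{"method": "move_arm", "body": {"increments": "0 0 -15 0 0 0 0.6;0 0 -40 0 0 0 0.7;0 0 -75 0 0 0 0.7;-5 -10 -110 0 0 0 0.7;-15 -35 -135 0 0 0 0.7;-25 -65 -140 0 0 0 0.7;-35 -95 -140 0 0 0 0.7;-40 -115 -140 0 0 0 0.7;-40 -123 -140 0 0 0 0.7;-40 -123 -140 0 0 0 0.7;-40 -123 -140 0 0 0 0.7"}}

```text
time_s: 8.2
tool_pos: [0.5121, -0.1698, 0.2397]
orientation: [-0.136, -3.138, -0.001]
ft_force: [-0.0, 0.6, -0.2]
gripper_width: 0.697
grip_force: 0.0
```

```bash
python3 - <<'E'
from h import *
st()
im,X=wcloud('pics/w3.png'); np.save('w3.npy',X)
E
```

```text
{'time_s': 8.2, 'q': [-0.3635, 0.2022, 2.0843, 0.0002, 0.856, -1.8479], 'tool_pos': [0.5121, -0.1698, 0.2397], 'orientation': [-0.1358, -3.1378, -0.0007], 'ft_force': [-0.0317, 0.6474, -0.1783], 'gripper_width': 0.697, 'grip_force': 0.0}
```

View pics/w3.png

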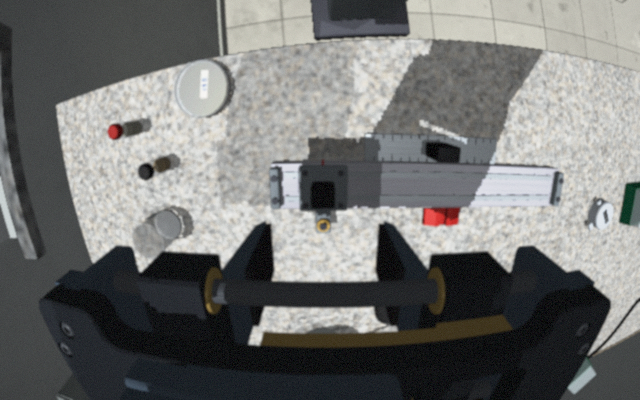

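The straightedge lies along the rail's near edge at (365–495, 135–163), with its block at (442,150). The grip block is at (322,193) between the open fingers and the clip at (440,215). I'll check numerically.

```bash
python3 - <<'E'
from h import *
X=np.load('w3.npy'); z=X[...,2]
V,U=np.mgrid[0:400,0:640]
box=lambda u0,u1,v0,v1:(U>=u0)&(U<u1)&(V>=v0)&(V<v1)
ab=lambda P:np.c_[P[:,:2]@EX,P[:,:2]@EY]
S=X[box(355,505,128,166)&(z>.003)&(z<.0095)];A=ab(S);k=A[:,0]<.505
print('blade',rect(S[k]),np.percentile(A[k],[1,99],axis=0))
B=X[box(415,470,135,170)&(z>.040)&(z<.052)];r=rect(B);print('block',r,r[0]@EX,r[0]@EY)
R=X[box(270,560,140,215)&(z>.0115)&(z<.02)];A=ab(R)
pts=[]
for b in np.arange(-.09,.15,.01):
    k=(A[:,1]>b)&(A[:,1]<b+.01)
    if k.sum()>20: pts.append((b,*np.percentile(A[k,0],[3,97])))
pts=np.array(pts);print('rail near',np.round(np.median(pts[:,1]),4),np.polyfit(pts[:,0],pts[:,1],1),'far',np.median(pts[:,2]))
G=X[box(300,350,170,215)&(z>.057)&(z<.072)];r=rect(G);print('grip',r,np.median(G[:,2]),r[0]@EX,r[0]@EY)
im=cv2.imread('pics/w3.png');hs=cv2.cvtColor(im,cv2.COLOR_BGR2HSV);m=box(410,470,200,230)&((hs[...,0]<8)|(hs[...,0]>172))&(hs[...,1]>120)
C=X[m&(z>.003)];A=ab(C);print('clip b',np.percentile(A[:,1],[1,99]))
n=(C[:,2]>.0055)&(C[:,2]<.0083)&(abs(A[:,1]-.0128)<.008);print('notch',n.sum(),np.percentile(A[n,1],[5,50,95]))
goab(.5256,-.126,.110)
E
```

```text
blade (array([ 0.4827, -0.0426]), array([0.0312, 0.1821]), -0.0822) [[ 0.46946073 -0.08243067]
 [ 0.4997852   0.07545525]]
block (array([ 0.4819, -0.0443]), array([0.0157, 0.0264]), -0.1046) 0.483922098075106 -0.0030826927494434753
rail near 0.5 [0.00873467 0.49874621] far 0.5472838583117652
grip (array([ 0.511 , -0.1718]), array([0.0174, 0.0221]), -0.0899) 0.06425518056966659 0.5237788611162763 -0.1276399022552766
clip b [-0.01004405  0.03258688]
notch 71 [0.0110732  0.01398453 0.01719348]
{'time_s': 8.25, 'q': [-0.3628, 0.2021, 2.0845, 0.0002, 0.8561, -1.8479], 'tool_pos': [0.5121, -0.1694, 0.2397], 'orientation': [-0.1346, -3.1378, -0.0007], 'ft_force': [0.2666, 0.491, -0.4339], 'gripper_width': 0.6979, 'grip_force': 0.0}
GO [ -1.1  -0.9 129.7] [ 0.0004 -0.001  -0.0004]
ab now [ 0.5247 -0.1252]
```

Straightedge confirmed flush: its far edge and the rail face are both at a≈0.500, b≈−0.003. Now the carriage.

{"method": "move_arm", "body": {"increments": "0 -1.5 25 0 0 0 0.7;0 -1.5 60 0 0 0 0.6;0 -1.5 95 0 0 0 0.6;0 -1.5 118 0 0 0 0.6;0 -1.5 127 0 0 0 0.6;0 -1.5 129 0 0 0 0.5;0 -1.5 129 0 0 0 0.4;0 -1.5 129 0 0 0 0.3"}}

```text
time_s: 8.92
tool_pos: [0.5132, -0.1717, 0.1125]
orientation: [0.134, 3.137, -0.001]
ft_force: [0.4, 0.3, 0.1]
gripper_width: 0.412
grip_force: 0.0
```

{"method": "move_arm", "body": {"increments": "0 0 0 0 0 0 0.1;0 0 0 0 0 0 0;0 0 0 0 0 0 0;0 0 0 0 0 0 0;0 0 0 0 0 0 0;0 0 0 0 0 0 0"}}

```text
time_s: 9.42
tool_pos: [0.5131, -0.172, 0.1123]
orientation: [0.135, 3.137, -0.001]
ft_force: [-1.1, 2.1, 10.5]
gripper_width: 0.238
grip_force: 30.0
```

```bash
python3 -c "
from h import *
goab(.5256,.0128,.110)"
```

```text
{'time_s': 9.4167, 'q': [-0.3666, 0.4235, 2.1043, 0.0001, 0.6123, -1.8517], 'tool_pos': [0.5131, -0.172, 0.1123], 'orientation': [0.1346, 3.1372, -0.0007], 'ft_force': [-1.1236, 2.0565, 10.5319], 'gripper_width': 0.2379, 'grip_force': 30.0018}
GO [  0.3 140.5   2.2] [-0.0004  0.0015 -0.0005]
ab now [ 0.5259 -0.1277]
```

{"method": "move_arm", "body": {"increments": "0 4 0 0 0 0 0;0 12 0 0 0 0 0;0 22 0 0 0 0 0;0 34 0 0 0 0 0;0 46 0 0 0 0 0;0 58 0 0 0 0 0;0 70 0 0 0 0 0;0 82 0 0 0 0 0;0 94 0 0 0 0 0;0 103 0 0 0 0 0;0 108 0 0 0 0 0;0 110 0 0 0 0 0"}}

```text
time_s: 10.42
tool_pos: [0.5221, -0.0617, 0.1123]
orientation: [0.133, 3.138, -0.0]
ft_force: [-6.4, -1.3, 15.1]
gripper_width: 0.241
grip_force: 30.0
```

{"method": "move_arm", "body": {"increments": "0 0 0 0 0 0 0;0 0 0 0 0 0 0;0 0 0 0 0 0 0"}}

```text
time_s: 10.67
tool_pos: [0.5221, -0.0621, 0.1122]
orientation: [0.134, 3.138, -0.0]
ft_force: [-5.4, 2.8, 15.7]
gripper_width: 0.244
grip_force: 30.0
```

```bash
python3 -c "
from h import *
goab(.5256,.0128,.112)
for n in('wrist',):
    im,X=wcloud('pics/w4.png'); np.save('w4.npy',X)
"
```

```text
{'time_s': 10.6667, 'q': [-0.1628, 0.4062, 2.134, 0.0001, 0.601, -1.648], 'tool_pos': [0.5221, -0.0621, 0.1122], 'orientation': [0.1344, 3.1383, -0.0], 'ft_force': [-5.4069, 2.8215, 15.7212], 'gripper_width': 0.2442, 'grip_force': 30.0026}
GO [-0.1 30.2  0.2] [ 0.      0.0004 -0.0003]
ab now [ 0.5255 -0.0174]
```

{"method": "move_arm", "body": {"increments": "0.5 3 0 0 0 0 0;0.5 6 0 0 0 0 0;0.5 9 0 0 0 0 0;0.5 12 0 0 0 0 0;0.5 14 0 0 0 0 0;0.5 16 0 0 0 0 0;0.5 17 0 0 0 0 0;0.5 18 0 0 0 0 0"}}

```text
time_s: 11.38
tool_pos: [0.5234, -0.0447, 0.1123]
orientation: [0.134, 3.138, -0.001]
ft_force: [-5.2, -8.5, 13.0]
gripper_width: 0.244
grip_force: 30.0
```

{"method": "move_arm", "body": {"increments": "0 0.7 0 0 0 0 0;0 1.3 0 0 0 0 0;0 2 0 0 0 0 0;0 2.5 0 0 0 0 0;0 3 0 0 0 0 0;0 3.5 0 0 0 0 0;0 4 0 0 0 0 0"}}

```text
time_s: 11.97
tool_pos: [0.5238, -0.0407, 0.1123]
orientation: [0.134, 3.137, -0.001]
ft_force: [-4.3, -4.3, 12.5]
gripper_width: 0.241
grip_force: 30.0
```

{"method": "move_arm", "body": {"increments": "0 0.5 0 0 0 0 0;0 1 0 0 0 0 0;0 1.5 0 0 0 0 0;0 2 0 0 0 0 0"}}

```text
time_s: 12.3
tool_pos: [0.5239, -0.0386, 0.1123]
orientation: [0.134, 3.138, -0.001]
ft_force: [-3.9, -3.4, 11.9]
gripper_width: 0.238
grip_force: 30.0
```

{"method": "move_arm", "body": {"increments": "0 0.4 0 0 0 0 0;0 0.8 0 0 0 0 0;0 1.2 0 0 0 0 0;0 1.5 0 0 0 0 0"}}

```text
time_s: 12.63
tool_pos: [0.524, -0.0371, 0.1123]
orientation: [0.134, 3.138, -0.001]
ft_force: [-5.1, -3.4, 11.6]
gripper_width: 0.24
grip_force: 30.0
```

{"method": "move_arm", "body": {"increments": "0 0.3 0 0 0 0 0;0 0.6 0 0 0 0 0;0 1 0 0 0 0 0"}}

```text
time_s: 12.88
tool_pos: [0.5242, -0.0361, 0.1123]
orientation: [0.134, 3.138, -0.001]
ft_force: [-3.4, -2.2, 12.4]
gripper_width: 0.235
grip_force: 30.0
```

{"method": "move_arm", "body": {"increments": "0 0.3 0 0 0 0 0;0 0.6 0 0 0 0 0;0 1 0 0 0 0 0"}}

```text
time_s: 13.13
tool_pos: [0.5242, -0.035, 0.1123]
orientation: [0.134, 3.138, -0.001]
ft_force: [-3.9, -2.7, 13.2]
gripper_width: 0.241
grip_force: 30.0
```

{"method": "move_arm", "body": {"increments": "0 0.3 0 0 0 0 0;0 0.6 0 0 0 0 0;0 1 0 0 0 0 0"}}

```text
time_s: 13.38
tool_pos: [0.5243, -0.0339, 0.1123]
orientation: [0.135, 3.138, -0.0]
ft_force: [-4.1, -0.3, 13.0]
gripper_width: 0.243
grip_force: 30.0
```

{"method": "move_arm", "body": {"increments": "0 0.3 0 0 0 0 0;0 0.6 0 0 0 0 0;0 1 0 0 0 0 0"}}

```text
time_s: 13.63
tool_pos: [0.5244, -0.0329, 0.1123]
orientation: [0.134, 3.138, -0.0]
ft_force: [-3.4, 0.1, 13.1]
gripper_width: 0.24
grip_force: 30.0
```

{"method": "move_arm", "body": {"increments": "0 0.3 0 0 0 0 0;0 0.6 0 0 0 0 0;0 0.8 0 0 0 0 0"}}

```text
time_s: 13.88
tool_pos: [0.5245, -0.0323, 0.1123]
orientation: [0.134, 3.138, -0.001]
ft_force: [-3.5, -4.1, 13.3]
gripper_width: 0.241
grip_force: 30.0
```

Force went 0 → −4 N over the last step, so the ball has dropped in and passed the centre slightly (travel 140.2 mm, 139 mm expected). I'll ease back a bit, settle, and check with the cameras.

{"method": "move_arm", "body": {"increments": "0 -0.6 0 0 0 0 0;0 -0.6 0 0 0 0 0;0 -0.6 0 0 0 0 0;0 -0.6 0 0 0 0 0"}}

```text
time_s: 14.22
tool_pos: [0.5245, -0.0327, 0.1123]
orientation: [0.134, 3.138, -0.0]
ft_force: [-3.7, 0.2, 12.8]
gripper_width: 0.239
grip_force: 30.0
```

```bash
python3 - <<'E'
from h import *
st(); goab(.5256,.0128,.112)
im,X=wcloud(); im2,Y=cloud('scene')
cv2.imwrite('pics/f.png',np.vstack([cv2.resize(im[110:290,200:440],(720,540))[:300],cv2.resize(im2[160:280,280:400],(300,300))[:, :].repeat(1,1) if 0 else cv2.resize(im2[160:280,230:518],(720,300))])[...,::-1])
z=X[...,2];A=X[...,:2]@EX;B=X[...,:2]@EY
k=(z>.004)&(z<.0095)&(A>.46)&(A<.4985)&(abs(B)<.12)
print('blade',k.sum(),rect(X[k]),np.percentile(A[k],[1,99]),np.percentile(B[k],[1,99]))
E
```

```text
{'time_s': 14.2167, 'q': [-0.1065, 0.4056, 2.1349, -0.0001, 0.5999, -1.5915], 'tool_pos': [0.5245, -0.0327, 0.1123], 'orientation': [0.1345, 3.1375, -0.0002], 'ft_force': [-3.6712, 0.1712, 12.7786], 'gripper_width': 0.2388, 'grip_force': 30.0021}
{'time_s': 14.2167, 'q': [-0.1065, 0.4056, 2.1349, -0.0001, 0.5999, -1.5915], 'tool_pos': [0.5245, -0.0327, 0.1123], 'orientation': [0.1345, 3.1375, -0.0002], 'ft_force': [-3.6712, 0.1712, 12.7786], 'gripper_width': 0.2388, 'grip_force': 30.0021}
GO [-0.3  0.7  0.3] [-0.0001  0.0012 -0.0004]
ab now [0.5253 0.0121]
blade 8526 (array([ 0.483 , -0.0265]), array([0.0299, 0.1954]), -0.0852) [0.46924359 0.4982102 ] [-0.08054701  0.07568556]
```

View pics/f.png

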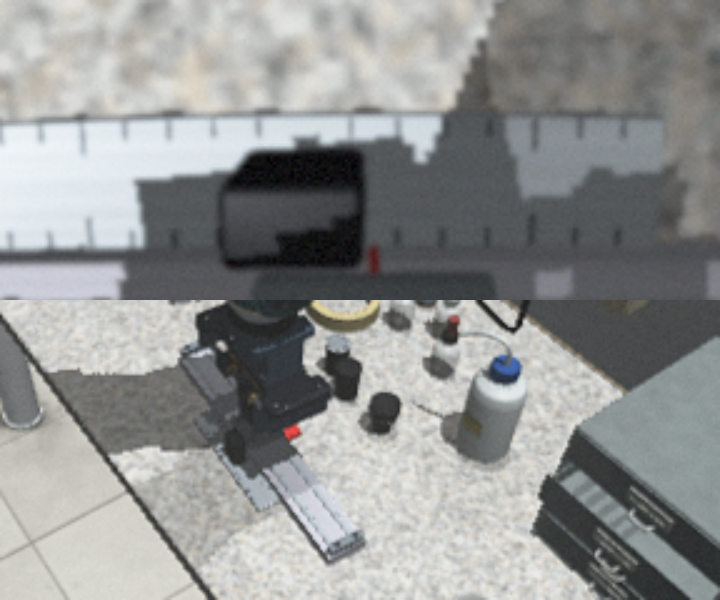

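The straightedge is still flush and the red pointer shows at crop (373,260), which is full-image (324,197). I'll use it for a final check of the plunger position.

```bash
python3 - <<'E'
from h import *
def ptr(im,X,sl):
    hs=cv2.cvtColor(im,cv2.COLOR_BGR2HSV);v0,v1,u0,u1=sl
    h=hs[v0:v1,u0:u1];m=((h[...,0]<10)|(h[...,0]>170))&(h[...,1]>110)
    P=X[v0:v1,u0:u1][m];P=P[P[:,2]>.012];print(len(P),np.round(np.median(P,0),4),'b',np.round(np.median(P[:,:2]@EY),4))
im,X=wcloud();ptr(im[...,::-1].copy(),X,(185,205,310,340))
ptr(cv2.imread('pics/w2.png'),np.load('w2.npy'),(115,135,200,230))
ptr(cv2.imread('pics/w3.png'),np.load('w3.npy'),(150,175,305,340))
E
```

```text
20 [ 0.4967 -0.0302  0.0217] b 0.0121
5 [ 0.4866 -0.1693  0.0206] b -0.1273
1 [ 0.4856 -0.1688  0.0215] b -0.1268
```

Pointer at b=0.0121 and notch at about 0.0125, which agrees with the force signature. Handing in.

```bash
python3 -c "
from h import *
st(); print(manip.close_job())"
```

```text
{'time_s': 14.3667, 'q': [-0.1065, 0.4056, 2.1349, -0.0001, 0.5999, -1.5915], 'tool_pos': [0.5244, -0.0326, 0.1123], 'orientation': [0.1345, 3.1375, -0.0002], 'ft_force': [-3.354, 0.1455, 13.5521], 'gripper_width': 0.24, 'grip_force': 30.0021}
the job is handed in; nothing more can be done
None
```

I handed the job in at 14.4 s, with no verdict returned: the straightedge measures flush at the rail's middle, the carriage is gripped with the plunger about 0.4 mm from the notch centre, and no bystander was touched.

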